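# Dry-stack a knob and latch sample on the turntable

### The arm

A 6-joint arm with a two-finger parallel gripper is mounted at the origin on the work surface. World frame = base frame: x ahead of the robot, y to its left, z up, the work surface at z = 0. Lengths are in m, angles in rad, forces in N, time in s.
With the tool pointing down it reaches from about 0.35 to 0.775 m from the base axis. Payload 5.5 kg.
Tool frame: the origin (TCP) lies where the fingers leave the gripper's body, on its centre line; the fingertips stand env.tip_reach ahead of it and the grasp point (between the pads) lies 54 mm ahead of it (env.tip_reach is the distance from the TCP to the fingertips, in m); z points along the fingers, y is the line along which they close (so a half turn about z gives the same grasp; the last joint's range is limited). The gripper opens to 85 mm and grips with 20 to 120 N. Pads are 22 mm wide; open, the fingers measure 114 mm over their backs; the gripper's body (76 mm by 85 mm) begins 54 mm behind the grasp point. The pads swing forward as they close: fully open they stand 13 mm farther back than shut.
Start: joints at [1.179, 0.313, 0.046, 1.304, 0, 1.431], TCP at [0.143, 0.557, 0.304] pointing down, gripper open.
Joint ranges: [-2.76, 2.76], [-0.86, 1.69], [-1.03, 1.26], [-2.2, 2.34], [-1.47, 1.5], [-3.14, 3.14]. Speed limits (rad/s): [2.57, 2.57, 3.14, 3.14, 3.14, 3.14].

### API

Orientations are given as a unit quaternion [w, x, y, z].
In Python, from workcell import status, optics, hand_in, env gives the robot as it stands.
- The arm moves only by the shell command python3 -m handwheel 'ROWS' [FORCE]. ROWS is a JSON object whose one key "deltas" holds a list of rows, each a list of 5 numbers: the opening, from -1 (shut) to 1 (fully open), then the shift along the tool's x, y, z in units of 40 mm (1.0 is 40 mm), then the turn about the tool's z in units of 10 degrees (1.0 is 10 degrees). In form: {"deltas": [[jaw, x, y, z, roll], ...]}. A call has 1 to 20 rows; each row shifts and turns the commanded pose from where the row before left it, along the tool's axes as they then stand; what a row does not reach is not made up. A row lasts 1/8 s, in which the tool goes at most 62.5 mm and 10.7 degrees, less where a joint would pass 70% of its speed; a pose out of reach is approached as far as the arm can. A call is refused whole if a number of a shift passes 1 or a number of a turn 1, either way. A call with a gripper value outside its range is refused whole. The fingers move at their own pace and stop on an object; FORCE is the grip in N (left out, the last holds). Time passes only in rows, so rows that do not move let the fingers close. It gives the time, the measured TCP pose, the force, the opening and the grip force at its end, in the units of the state.
- status.get_state(): the state, without advancing time (a new reading comes with each control period).
- optics.read_camera(name): name is "side" or "top"; returns a dict with "frame" (420x560x3 uint8, red, green, blue), "depth" (420x560 float32, m along the optical axis (not along the pixel's ray), 0 where there is no reading), "vfov" (degrees; the focal length in pixels is half the picture's height over the tangent of half this angle, whatever the lens; pixels are square), "cx", "cy" (the principal point, pixels), "origin" and "attitude" of the camera in the world. Camera axes: x right, y down, z forward; pixel columns grow to the right and rows downward; lengths in m; the calibration is good to about 2 mm. A picture is of the moment at which its call begins.
- hand_in(): hands the job in; it is judged then, once.
The state is a dict: "clock": time; "joint_pos": joint angles; "qvel": joint speeds; "tau": joint torques, N m; "tcp_pos": TCP position; "orientation": TCP orientation; "wrist_force": force on the tool from outside, world axes, zero at the start; "ft_torque": the same for the moment, N m; "finger_gap": finger opening in m; "grip_force": force on a finger pad.
Only numpy, scipy, OpenCV 4.12 (cv2) and the standard library are available. Lean on these libraries where they do the work, as an engineer would, in place of code of your own. Each camera call takes 0.05 s, during which the arm holds its last target. There are 200 camera calls.

### The job

Make up the door sample on the turntable: lay the pine offcut down inside the wooden corner cradle, lay the black iron latch case flat on the offcut, centred and lengthwise along it, lay the nickel rose (the one with the hole) flat on the middle of the case, and finally stand the knob upright with its foot down in the rose's hole. Build it up in that order, let go of it, and leave the thumb latches, the spring catch and the solid nickel disc where they lie.

Things in the scene. Friction and masses are not known exactly. Their poses are not given: they have to be found in the camera images.
- offcut: Plain pine stile offcut, a block 92 (x) x 58 (y) x 26 mm high, lying flat on the green parts mat (4 mm thick, on the bench, left or right of the turntable). Origin: centre of its underside; x along its length, z up.
- case: Black iron rim-latch case, a flat box 72 (x) x 48 (y) x 18 mm high with a flat top, lying flat on the parts mat; a small grey bolt 16 mm wide sticks 9 mm out of its +x end, between 4 and 14 mm above its underside. Origin: centre of the underside of the box (bolt not counted); x along its length, z up.
- rose: Nickel rose: a flat ring 46 mm across and 12 mm high with a 25 mm through hole, lying flat on the parts mat. Origin: centre of its underside, z up.
- knob: Nickel cabinet knob standing upright on the parts mat, 40 mm high: a round foot 17 mm across and 14 mm high, a flared neck, and a round head 34 mm across (full width from 25 to 36 mm above the foot's underside). Origin: centre of the foot's underside, z up. Inside the rose's hole its foot stands on the case.
- cradle: Wooden cradle fixed near the middle of the grey locked turntable (disc 330 mm across, top 45 mm above the bench). Base plate 116 (x) x 82 (y) x 4 mm; L-shaped ledges at its four corners, 6 mm thick, 10 mm above the plate, leave a place 104 x 70 mm, open for 72 mm at the middle of each long side. Origin: centre of the plate's underside (floor at z = 4 mm); x along its length, z up.
- blank: Bystander, leave alone: solid nickel disc 46 mm across, 12 mm high, without a hole, lying on the parts mat. Origin: centre of its underside.
- catch: Bystander, leave alone: chrome spring catch, 56 (x) x 24 (y) mm foot plate with a roller on top, 26 mm high, lying on the parts mat. Origin: centre of its underside.
- latch0: Bystander, leave alone: the shortest black iron thumb latch, 95 (x) x 26 x 36 mm high, lying on the turntable near its rim. Origin: centre of its underside.
- latch1: Bystander, leave alone: the middle-sized black iron thumb latch, 112 (x) x 26 x 36 mm high, lying on the turntable near its rim. Origin: centre of its underside.
- latch2: Bystander, leave alone: the longest black iron thumb latch, 130 (x) x 26 x 36 mm high, lying on the turntable near its rim. Origin: centre of its underside.
Mind the look-alikes: they are no part of the job. What is shaped like the knob but purple or yellow is not meant.

How it is judged:
By the outcome, as a careful person would: the job done as asked, in the order asked, and still so for the second after the job is handed in, with the robot touching nothing.
It also fails if it takes over 115 s, if anything falls off the work surface, if the arm or the gripper's body presses on something with over 40 N, if the wrist force passes 120 N, or if a joint passes its speed limit or range.

## Working session

There is one attempt and no reset: what is moved stays moved. The work goes in short steps, Python scripts to look and compute and a shell command to move; the robot and the scene stay as the last step left them, time stands still between calls to the robot, and variables do not carry over. Pictures are saved under pics/ and viewed, at most 14 in all, crops included, and the job is handed in when it is done.

```bash
mkdir -p pics; ls; cat > h.py <<'E'
import numpy as np, cv2
from scipy.spatial.transform import Rotation as R
from workcell import status, optics, hand_in, env
def cam(n):
    c=optics.read_camera(n); f=c["frame"].shape[0]/2/np.tan(np.radians(c["vfov"])/2)
    q=np.array(c["attitude"]).ravel()
    M=R.from_quat(q,scalar_first=True).as_matrix() if q.size==4 else q.reshape(3,3)
    return dict(c=c,img=c["frame"],d=c["depth"],f=f,M=M,o=np.array(c["origin"]),cx=c["cx"],cy=c["cy"])
def ray(k,uv,z):
    uv=np.atleast_2d(np.array(uv,float)); v=np.c_[(uv[:,0]-k["cx"])/k["f"],(uv[:,1]-k["cy"])/k["f"],np.ones(len(uv))]@k["M"].T
    return k["o"]+v*((z-k["o"][2])/v[:,2])[:,None]
def cloud(k):
    h,w=k["d"].shape; u,v=np.meshgrid(np.arange(w),np.arange(h)); d=k["d"]
    return np.stack([(u-k["cx"])/k["f"]*d,(v-k["cy"])/k["f"]*d,d],-1)@k["M"].T+k["o"]
def save(n,img,s=1): cv2.imwrite("pics/"+n,cv2.resize(img,None,fx=s,fy=s,interpolation=cv2.INTER_CUBIC)[...,::-1])
E
python3 - <<'E'
from h import *
for n in ("top","side"):
    k=cam(n); save(n+"0.png",k["img"],1.4); print(n,k["c"]["origin"],k["c"]["attitude"],k["f"],k["cx"],k["cy"])
    np.save(n+"0.npy",k,allow_pickle=True)
s=status.get_state(); print(s); print(env.tip_reach)
E
```

```text
pics
top [0.34987685 0.00860852 1.20544634] [-0.0391303   0.70851995 -0.70259551  0.05317746] 542.334746195125 276.51730878621527 210.80796629312772
side [0.26122463 0.70365492 0.66794753] [ 0.06924421 -0.13511463  0.89196833 -0.42584244] 390.097794405274 283.9811091888747 213.39421334414752
{'clock': 0.1, 'joint_pos': array([1.17938716e+00, 3.13925972e-01, 4.50851492e-02, 1.30359036e+00,
       9.98753125e-06, 1.43120776e+00]), 'qvel': array([ 0.00112026, -0.00137115,  0.00317812,  0.00028696, -0.00089447,
        0.00128041]), 'tau': array([ 1.81105195e-03, -4.81727600e+01,  2.99243850e+01,  1.27681618e-02,
       -2.05829733e-04,  1.98505182e-05]), 'tcp_pos': array([0.14314239, 0.55655029, 0.30309451]), 'orientation': array([-2.19304513e-04,  1.25577845e-01,  9.92083432e-01, -7.87477252e-04]), 'wrist_force': array([-0.24981241,  0.81136763,  0.17156549]), 'ft_torque': array([-0.00580611, -0.02413882, -0.04155119]), 'grip_force': 0.0, 'finger_gap': 0.0854991347710711}
0.0726
```

View pics/top0.png

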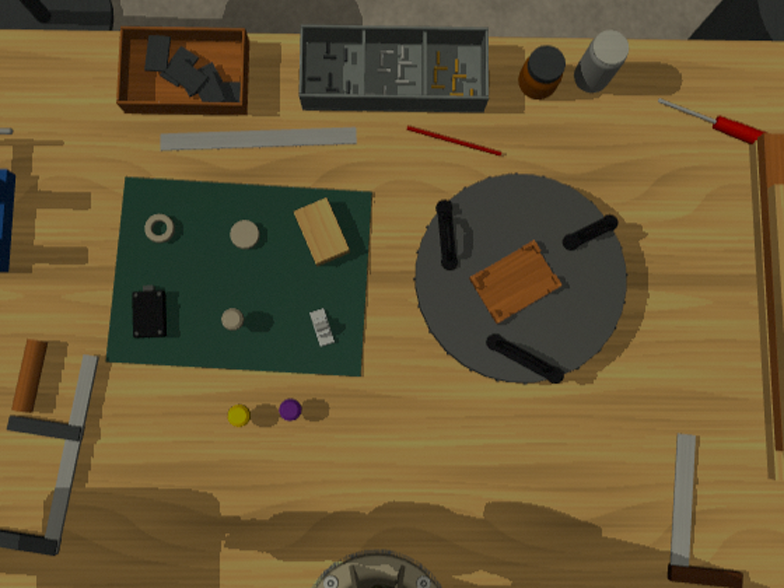

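View pics/side0.png

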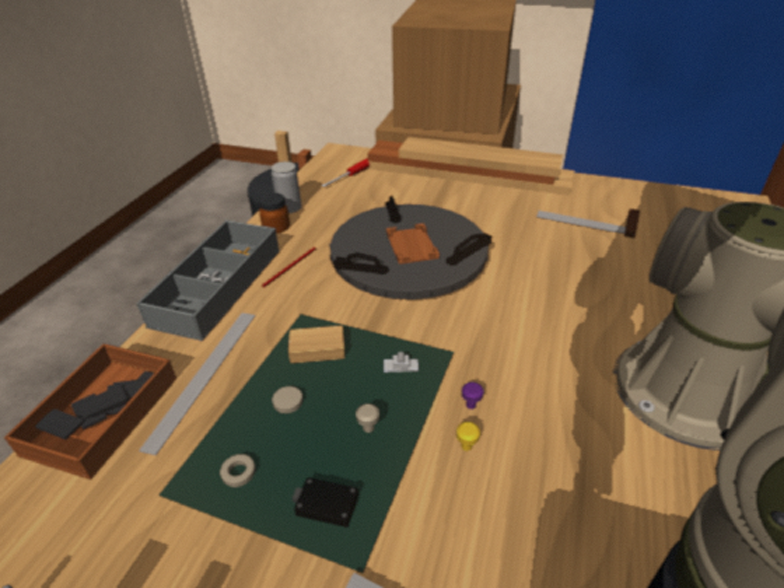

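Top view (1.4x): rose with its hole at (158,228), solid disc (244,234), offcut (321,232), case (149,313) with its bolt up at (149,288), pale knob (232,319), catch (321,327), cradle (516,283). Decoys: yellow (238,415) and purple (290,410), both off the mat. The nickel knob is the pale one on the mat, and the rose is the ring whose hole shows green.

```bash
cat > meas.py <<'E'
from h import *
# name: (approx top px in raw frame, top height)
def face(k,P,c0,z,r,dz=.004):
    m=(abs(P[...,2]-z)<dz)&(np.hypot(P[...,0]-c0[0],P[...,1]-c0[1])<r)
    m=cv2.morphologyEx(m.astype(np.uint8),cv2.MORPH_OPEN,np.ones((3,3),np.uint8))
    n,l,s,_=cv2.connectedComponentsWithStats(m)
    if n<2: return None
    i=1+np.argmax(s[1:,4]); cs,_=cv2.findContours((l==i).astype(np.uint8),cv2.RETR_EXTERNAL,cv2.CHAIN_APPROX_NONE)
    W=ray(k,max(cs,key=len)[:,0,:],z)[:,:2]
    (cx,cy),(w,h),a=cv2.minAreaRect((W*1000).astype(np.float32))
    if w<h: w,h,a=h,w,a+90
    return np.round([cx,cy,w,h,(a+90)%180-90,s[i,4]],1)
E
cat > m1.py <<'E'
from meas import *
T=cam("top"); S=cam("side"); PT,PS=cloud(T),cloud(S)
obj=dict(rose=((158,228),.016,.04),blank=((244,234),.016,.04),offcut=((321,232),.030,.08),case=((149,313),.022,.07),knob=((232,319),.044,.035),cradle=((516,283),.049,.075))
for n,(p,z,r) in obj.items():
    c=ray(T,np.array(p)/1.4,z)[0]; u,v=int(p[0]/1.4),int(p[1]/1.4)
    print(n,c[:2].round(3),"pt",PT[v,u].round(4)); print("  top ",face(T,PT,c,z,r)); print("  side",face(S,PS,c,z,r))
for nm,P in (("top",PT),("side",PS)):
    m=np.hypot(P[...,0]-.42,P[...,1]-.3)<.1; z=P[...,2][m]; print(nm,"mat z",np.median(z[z<.012]),z[z<.012].std())
img=T["img"]; a=img[150:250,85:185]; b=img[150:250,140:240]
save("crop1.png",np.hstack([img[140:260,80:180],img[270:320,150:250].repeat(1,0) if 0 else img[200:320,140:240]]),4)
E
python3 m1.py
```

```text
rose [0.61 0.35] pt [0.6145 0.3553 0.0057]
  top  [601.8 363.2  23.9  11.1  20.5  46. ]
  side [610.1 354.   44.4  44.3  17.1 289. ]
blank [0.602 0.214] pt [0.6011 0.2135 0.0222]
  top  [609.4 202.6  27.6  20.    1.7  68. ]
  side [602.1 217.9  45.4  44.5 -72.9 279. ]
offcut [0.604 0.091] pt [0.6054 0.0914 0.0299]
  top  [613.  100.2  63.4  60.4 -48.9 388. ]
  side [605.9  96.2  91.6  61.4  24.1 663. ]
case [0.474 0.356] pt [0.4748 0.3568 0.0239]
  top  [476.4 358.5  77.   45.5   2.9 357. ]
  side [472.9 362.5  73.5  49.7   3.9 972. ]
knob [0.463 0.223] pt [0.4653 0.2249 0.0434]
  top  [470.3 216.6  26.2  16.1  20.1  65. ]
  side [463.1 228.6  28.8  25.7  17.1 143. ]
cradle [ 0.523 -0.213] pt [ 0.5225 -0.211   0.0526]
  top  [ 472.  -233.5   75.7   39.4  -61.1  391. ]
  side [ 524.7 -205.6  131.6   86.3  -57.8  577. ]
top mat z 0.0043746586173518676 0.0030021627553527778
side mat z 0.0029280182818498535 0.002308610864482337
```

View pics/crop1.png

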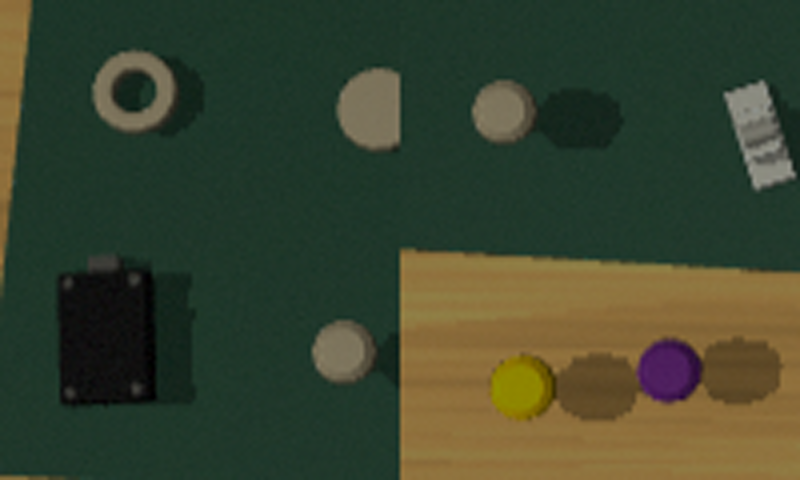

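The crop confirms it: the ring with the dark hole, raw (113,163), is the rose; the pale knob at raw (166,228) sits on the mat with a round head, and the coloured ones are off the mat. Depth is noisy, so I'll use colour silhouettes at mid-height in both views.

```bash
cat > m2.py <<'E'
from h import *
import sys
def mask(img,n):
    r,g,b=[img[...,i].astype(int) for i in range(3)]
    if n=="case": return (abs(r-g)<12)&(g<45)
    if n=="cradle": return (r-b>35)
    return (r>80)
def sil(k,n,c,z,r):
    h,w=k["d"].shape; u,v=np.meshgrid(np.arange(w),np.arange(h))
    W=ray(k,np.c_[u.ravel(),v.ravel()],z).reshape(h,w,3)
    m=mask(k["img"],n)&(np.hypot(W[...,0]-c[0],W[...,1]-c[1])<r)
    m=cv2.morphologyEx(m.astype(np.uint8),cv2.MORPH_OPEN,np.ones((3,3)))
    l,nn=cv2.connectedComponents(m)[::-1][:2] if 0 else (None,None)
    n_,l,s,_=cv2.connectedComponentsWithStats(m); i=1+np.argmax(s[1:,4])
    cs,_=cv2.findContours((l==i).astype(np.uint8),cv2.RETR_EXTERNAL,cv2.CHAIN_APPROX_NONE)
    q=cv2.convexHull(max(cs,key=len)); M=cv2.moments(q)
    cen=ray(k,[M["m10"]/M["m00"],M["m01"]/M["m00"]],z)[0][:2]*1000
    Q=(ray(k,q[:,0,:],z)[:,:2]*1000).astype(np.float32)
    (cx,cy),(w,h),a=cv2.minAreaRect(Q)
    if w<h: w,h,a=h,w,a+90
    return "cen",cen.round(1),"rect",np.round([cx,cy,w,h,(a+90)%180-90],1),s[i,4]
obj=dict(rose=((.61,.352),.010,.045),offcut=((.604,.094),.017,.075),case=((.474,.359),.013,.06),knob=((.463,.225),.0345,.04),cradle=((.523,-.21),.052,.085))
if __name__=="__main__":
  ks={c:cam(c) for c in ("top","side")}
  for n in obj:
    for c,k in ks.items(): print(n,c,*sil(k,n,*obj[n]))
  k=ks["top"]; print(k["img"][224,106],k["img"][206,106],k["img"][240,130],k["img"][200,368])
E
python3 m2.py; grep -n "" /dev/null; python3 -m handwheel --help 2>&1 | head -5
```

```text
rose top cen [612.8 352.2] rect [612.5 352.9  43.7  42.2   2.5] 218
rose side cen [611.9 351.8] rect [612.8 351.2  49.7  47.4  88.3] 373
offcut top cen [609.4  92.2] rect [609.7  92.2  93.6  58.   23.9] 1071
offcut side cen [609.2  84.1] rect [611.9  79.6 112.6 110.  -66.3] 1061
case top cen [474.4 358.3] rect [474.7 358.9  73.9  50.3   2.6] 755
case side cen [471.3 359.4] rect [473.  357.5  78.8  63.7   5.5] 1181
knob top cen [465.6 227. ] rect [466.2 227.6  30.6  28.    1.9] 168
knob side cen [463.  229.2] rect [465.1 230.5  48.7  34.1  87.1] 242
cradle top cen [ 525.3 -210.9] rect [ 525.7 -211.   120.5   83.4  -59.3] 2079
cradle side cen [ 522.4 -206.1] rect [ 524.4 -210.   140.2   89.4  -59.2] 763
[13 15 13] [59 60 55] [28 54 40] [113  65  24]
invalid input: not JSON, or not a number
```

```bash
cat > plan.py <<'E'
from h import *
import sys
x,y,z,yaw=map(float,sys.argv[1:5]); s=status.get_state()
M=R.from_quat(s["orientation"],scalar_first=True).as_matrix()
cur=np.degrees(np.arctan2(M[1,0],M[0,0])); roll=-((yaw-cur+180)%360-180)
t=np.radians(yaw); d=np.array([x,y,z])-s["tcp_pos"]
ex=np.array([np.cos(t),np.sin(t),0]); ey=np.array([np.sin(t),-np.cos(t),0])
print("roll",round(roll/10,2),"then shift",np.round(np.array([d@ex,d@ey,-d[2]])/.04,2),"| now",s["tcp_pos"].round(4),"yaw",cur.round(1),"tilt",np.degrees(np.arccos(-M[2,2])).round(2),"gap",round(s["finger_gap"],4),"grip",round(s["grip_force"],1),"F",np.round(s["wrist_force"],1),"t",s["clock"],"tip",env.tip_reach)
E
python3 plan.py .609 .092 .2 204
```

```text
roll -3.84 then shift [ -5.91 -15.35   2.59] | now [0.1432 0.5568 0.3036] yaw 165.6 tilt 0.03 gap 0.0852 grip 0.0 F [-0.1  0.2 -0.3] t 0.3 tip 0.0726
```

```bash
python3 -m handwheel '{"deltas": [[1,0,0,0,-0.96],[1,0,0,0,-0.96],[1,0,0,0,-0.96],[1,0,0,0,-0.96],[1,-0.37,-0.96,0.16,0],[1,-0.37,-0.96,0.16,0],[1,-0.37,-0.96,0.16,0],[1,-0.37,-0.96,0.16,0],[1,-0.37,-0.96,0.16,0],[1,-0.37,-0.96,0.16,0],[1,-0.37,-0.96,0.16,0],[1,-0.37,-0.96,0.16,0],[1,-0.37,-0.96,0.16,0],[1,-0.37,-0.96,0.16,0],[1,-0.37,-0.96,0.16,0],[1,-0.37,-0.96,0.16,0],[1,-0.37,-0.96,0.16,0],[1,-0.37,-0.96,0.16,0],[1,-0.37,-0.96,0.16,0],[1,-0.37,-0.96,0.16,0]]}' 40; python3 plan.py .609 .092 .082 204
```

```text
clock: 2.8
tcp_pos: [0.6102, 0.0907, 0.2012]
orientation: [0.0, -0.208, 0.978, 0.0]
wrist_force: [1.3, 1.3, 0.9]
finger_gap: 0.0854
grip_force: 0.0
roll -0.0 then shift [0.01 0.04 2.98] | now [0.6102 0.0907 0.2012] yaw -156.0 tilt 0.01 gap 0.0854 grip 0.0 F [1.3 1.3 0.9] t 2.8 tip 0.0726
```

```bash
python3 -m handwheel '{"deltas": [[1,0,0.04,0.75,0],[1,0,0,0.75,0],[1,0,0,0.75,0],[1,0,0,0.4,0],[1,0,0,0.33,0],[1,0,0,0,0],[-1,0,0,0,0],[-1,0,0,0,0],[-1,0,0,0,0],[-1,0,0,0,0],[-1,0,0,0,0],[-1,0,0,0,0]]}' 50; python3 plan.py .609 .092 .2 204
```

```text
clock: 4.3
tcp_pos: [0.6096, 0.0932, 0.0838]
orientation: [0.001, -0.208, 0.978, -0.0]
wrist_force: [-0.1, -0.8, 6.3]
finger_gap: 0.0568
grip_force: 55.0
roll -0.0 then shift [ 0.03 -0.02 -2.91] | now [0.6096 0.0932 0.0838] yaw -156.0 tilt 0.16 gap 0.0568 grip 55.0 F [-0.1 -0.8  6.3] t 4.3 tip 0.0726
```

```bash
python3 -m handwheel '{"deltas": [[-1,0,0,-0.5,0],[-1,0,0,-0.8,0],[-1,0,0,-0.8,0],[-1,0,0,-0.8,0],[-1,0,0,-0.4,0.93],[-1,0,0,0,0.93],[-1,0,0,0,0.93],[-1,0,0,0,0.93],[-1,0,0,0,0.93],[-1,0,0,0,0.93],[-1,0,0,0,0.93],[-1,0,0,0,0.93],[-1,0,0,0,0.89],[-1,0,0,0,0],[-1,0,0,0,0]]}'; python3 plan.py .525 -.2105 .21 120.7
```

```text
clock: 6.18
tcp_pos: [0.6085, 0.0932, 0.2142]
orientation: [-0.0, 0.494, 0.87, -0.0]
wrist_force: [-0.2, 0.1, -0.6]
finger_gap: 0.0566
grip_force: 54.2
roll 0.01 then shift [-5.46 -5.67  0.11] | now [0.6085 0.0932 0.2142] yaw 120.8 tilt 0.01 gap 0.0566 grip 54.2 F [-0.2  0.1 -0.6] t 6.175 tip 0.0726
```

```bash
python3 -m handwheel '{"deltas": [[-1,-0.68,-0.71,0,0],[-1,-0.68,-0.71,0,0],[-1,-0.68,-0.71,0,0],[-1,-0.68,-0.71,0,0],[-1,-0.68,-0.71,0,0],[-1,-0.68,-0.71,0,0],[-1,-0.68,-0.71,0,0],[-1,-0.7,-0.7,0.1,0],[-1,0,0,0,0],[-1,0,0,0,0],[-1,0,0,0,0]]}'; python3 plan.py .525 -.2105 .1288 120.7; python3 - <<'E'
from h import *
for n in("top","side"):
    k=cam(n); save(n+"1.png",k["img"][110:260,310:470] if n=="top" else k["img"][120:240,210:370],3)
E
```

```text
clock: 7.55
tcp_pos: [0.5252, -0.2094, 0.2103]
orientation: [-0.0, 0.494, 0.869, 0.0]
wrist_force: [0.1, 0.1, -0.7]
finger_gap: 0.0567
grip_force: 54.2
roll 0.01 then shift [-0.02 -0.02  2.04] | now [ 0.5252 -0.2094  0.2103] yaw 120.8 tilt 0.02 gap 0.0567 grip 54.2 F [ 0.1  0.1 -0.7] t 7.55 tip 0.0726
```

View pics/side1.png

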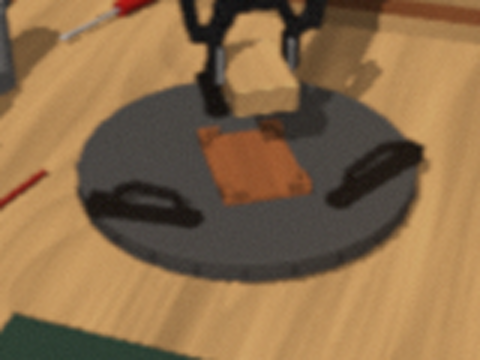

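The side crop shows the offcut held at crop (262,85), aligned with the cradle at (255,165). Fingers face its open long sides.

```bash
python3 -m handwheel '{"deltas": [[-1,-0.02,-0.02,0.6,0],[-1,0,0,0.6,0],[-1,0,0,0.4,0],[-1,0,0,0.2,0],[-1,0,0,0.1,0],[-1,0,0,0.08,0],[-1,0,0,0,0],[-1,0,0,0,0]]}'; python3 plan.py .525 -.2105 .1288 120.7
```

```text
clock: 8.65
tcp_pos: [0.5249, -0.2117, 0.1316]
orientation: [0.0, 0.495, 0.869, 0.0]
wrist_force: [-1.0, -0.3, -1.0]
finger_gap: 0.0563
grip_force: 54.2
roll -0.0 then shift [0.02 0.02 0.07] | now [ 0.5249 -0.2117  0.1316] yaw 120.7 tilt 0.05 gap 0.0563 grip 54.2 F [-1.  -0.3 -1. ] t 8.65 tip 0.0726
```

```bash
python3 -m handwheel '{"deltas": [[-1,0,0.02,0.05,0],[-1,0,0,0,0],[0.6,0,0,0,0],[1,0,0,0,0],[1,0,0,0,0],[1,0,0,-0.4,0],[1,0,0,-0.8,0],[1,0,0,-0.8,0],[1,0,0,-0.4,0],[1,0,0,0,0]]}'; python3 plan.py .473 .359 .205 183
```

```text
clock: 9.9
tcp_pos: [0.5261, -0.2114, 0.2267]
orientation: [0.002, 0.495, 0.869, 0.0]
wrist_force: [0.3, 0.1, -0.8]
finger_gap: 0.0853
grip_force: 0.0
roll -6.23 then shift [ 0.58 14.31  0.54] | now [ 0.5261 -0.2114  0.2267] yaw 120.7 tilt 0.18 gap 0.0853 grip 0.0 F [ 0.3  0.1 -0.8] t 9.9 tip 0.0726
```

```bash
python3 -m handwheel '{"deltas": [[1,0,0,0,-0.89],[1,0,0,0,-0.89],[1,0,0,0,-0.89],[1,0,0,0,-0.89],[1,0,0,0,-0.89],[1,0,0,0,-0.89],[1,0,0,0,-0.89],[1,0.04,1,0,0],[1,0.04,1,0,0],[1,0.04,1,0,0],[1,0.04,1,0,0],[1,0.04,1,0,0],[1,0.04,1,0,0],[1,0.04,1,0,0],[1,0.04,1,0,0],[1,0.04,1,0,0],[1,0.04,1,0,0],[1,0.04,1,0,0],[1,0.04,1,0,0],[1,0.04,1,0,0]]}'; python3 -m handwheel '{"deltas": [[1,0.04,0.9,0.2,0],[1,0.02,0.41,0.34,0],[1,0,0,0,0],[1,0,0,0,0]]}' 40; python3 plan.py .473 .359 .082 183; python3 - <<'E'
from h import *
k=cam("top"); save("top2.png",k["img"][110:260,310:470],3)
E
```

```text
clock: 12.4
tcp_pos: [0.4767, 0.3082, 0.2235]
orientation: [-0.001, -0.026, 1.0, -0.0]
wrist_force: [0.6, -0.6, 0.4]
finger_gap: 0.0851
grip_force: 0.0
clock: 12.9
tcp_pos: [0.4724, 0.3583, 0.2029]
orientation: [-0.001, -0.026, 1.0, -0.001]
wrist_force: [0.2, 0.4, -0.7]
finger_gap: 0.0854
grip_force: 0.0
roll -0.01 then shift [-0.02  0.02  3.02] | now [0.4724 0.3583 0.2029] yaw -177.1 tilt 0.1 gap 0.0854 grip 0.0 F [ 0.2  0.4 -0.7] t 12.9 tip 0.0726
```

View pics/top2.png

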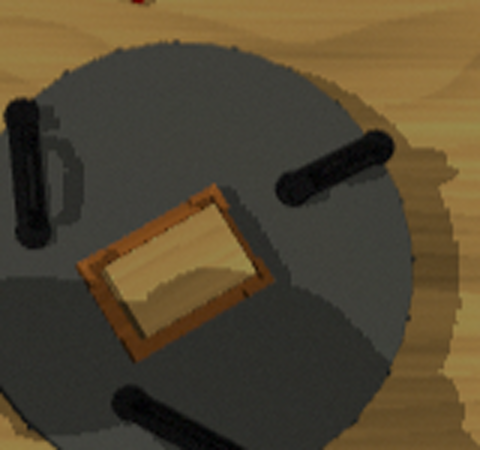

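The offcut sits inside the cradle, crop (185,268), flat between the ledges. Now the case.

```bash
python3 -m handwheel '{"deltas": [[1,-0.02,0.02,0.75,0],[1,0,0,0.75,0],[1,0,0,0.75,0],[1,0,0,0.45,0],[1,0,0,0.32,0],[1,0,0,0,0],[-1,0,0,0,0],[-1,0,0,0,0],[-1,0,0,0,0],[-1,0,0,0,0],[-1,0,0,0,0],[-1,0,0,0,0]]}' 50; python3 plan.py .525 -.2105 .2 120.7; cat > m3.py <<'E'
from m2 import *
import m2
# offcut in cradle: pale wood vs red cradle, ratio g/r
def mk(img,n):
    r,g,b=[img[...,i].astype(float) for i in range(3)]
    return (r>70)&(g/np.maximum(r,1)>.68)&(r-b>25)
m2.mask=mk
for c in("top","side"):
    k=cam(c)
    for z in(.075,): print(c,z,*sil(k,"o",(.525,-.2105),z,.07))
    print("cradle",*(setattr(m2,"mask",lambda i,n:(i[...,0].astype(int)-i[...,2]>35)) or sil(k,"cradle",(.525,-.2105),.055,.085))); m2.mask=mk
E
python3 m3.py
```

```text
clock: 14.45
tcp_pos: [0.474, 0.3606, 0.084]
orientation: [0.001, -0.026, 1.0, 0.0]
wrist_force: [-0.4, -1.0, 5.2]
finger_gap: 0.0463
grip_force: 52.1
roll 6.23 then shift [-12.93  -6.19  -2.9 ] | now [0.474  0.3606 0.084 ] yaw -177.0 tilt 0.14 gap 0.0463 grip 52.1 F [-0.4 -1.   5.2] t 14.45 tip 0.0726
top 0.075 cen [ 523.5 -209.5] rect [ 523.  -208.9   96.5   58.6  -59.3] 1206
cradle cen [ 525.5 -210.1] rect [ 525.9 -210.2  119.3   83.7  -59.7] 2045
side 0.075 cen [ 519.4 -199.2] rect [ 520.3 -200.9  116.9   69.   -63. ] 507
cradle cen [ 524.3 -207.4] rect [ 527.4 -212.6  151.    87.6  -60. ] 814
```

```bash
python3 -m handwheel '{"deltas": [[-1,0,0,-0.5,0],[-1,0,0,-0.8,0],[-1,0,0,-0.8,0],[-1,0,0,-0.8,0],[-1,0,0,-0.3,0.89],[-1,0,0,0,0.89],[-1,0,0,0,0.89],[-1,0,0,0,0.89],[-1,0,0,0,0.89],[-1,0,0,0,0.89],[-1,0,0,0,0.89],[-1,0,0,0,0]]}'; python3 -m handwheel '{"deltas": [[-1,-0.92,-0.44,0,0],[-1,-0.92,-0.44,0,0],[-1,-0.92,-0.44,0,0],[-1,-0.92,-0.44,0,0],[-1,-0.92,-0.44,0,0],[-1,-0.92,-0.44,0,0],[-1,-0.92,-0.44,0,0],[-1,-0.92,-0.44,0,0],[-1,-0.92,-0.44,0,0],[-1,-0.92,-0.44,0,0],[-1,-0.92,-0.44,0,0],[-1,-0.92,-0.44,0,0],[-1,-0.92,-0.44,0,0],[-1,-0.92,-0.44,0,0],[-1,0,0,0,0],[-1,0,0,0,0],[-1,0,0,0,0]]}'; python3 plan.py .525 -.211 .158 120.7
```

```text
clock: 16.05
tcp_pos: [0.473, 0.3601, 0.2104]
orientation: [-0.0, 0.494, 0.869, -0.0]
wrist_force: [0.5, -0.3, -1.8]
finger_gap: 0.0463
grip_force: 51.8
clock: 18.18
tcp_pos: [0.524, -0.2075, 0.2106]
orientation: [-0.0, 0.494, 0.869, 0.0]
wrist_force: [0.3, -0.6, -2.4]
finger_gap: 0.0463
grip_force: 51.9
roll 0.01 then shift [-0.09 -0.02  1.31] | now [ 0.524  -0.2075  0.2106] yaw 120.8 tilt 0.05 gap 0.0463 grip 51.9 F [ 0.3 -0.6 -2.4] t 18.175 tip 0.0726
```

```bash
python3 -m handwheel '{"deltas": [[-1,-0.09,-0.02,0.5,0],[-1,0,0,0.4,0],[-1,0,0,0.2,0],[-1,0,0,0.1,0],[-1,0,0,0.1,0],[-1,0,0,0,0],[-1,0,0,0,0]]}'; python3 plan.py .525 -.211 .155 120.7
```

```text
clock: 19.05
tcp_pos: [0.5255, -0.2123, 0.159]
orientation: [0.0, 0.495, 0.869, 0.0]
wrist_force: [0.3, 0.4, -1.6]
finger_gap: 0.0463
grip_force: 51.9
roll -0.0 then shift [0.03 0.   0.1 ] | now [ 0.5255 -0.2123  0.159 ] yaw 120.7 tilt 0.04 gap 0.0463 grip 51.9 F [ 0.3  0.4 -1.6] t 19.05 tip 0.0726
```

```bash
python3 -m handwheel '{"deltas": [[-1,0.03,0,0.05,0],[-1,0,0,0.04,0],[-1,0,0,0,0],[-1,0,0,0,0]]}'; python3 plan.py .525 -.211 .155 120.7
```

```text
clock: 19.55
tcp_pos: [0.5247, -0.211, 0.1551]
orientation: [-0.0, 0.495, 0.869, 0.0]
wrist_force: [-0.4, 1.1, -1.3]
finger_gap: 0.0465
grip_force: 51.9
roll -0.0 then shift [-0.    0.01  0.  ] | now [ 0.5247 -0.211   0.1551] yaw 120.7 tilt 0.01 gap 0.0465 grip 51.9 F [-0.4  1.1 -1.3] t 19.55 tip 0.0726
```

```bash
python3 -m handwheel '{"deltas": [[-1,0,0,0.03,0],[-1,0,0,0.02,0],[-1,0,0,0,0]]}'; python3 -m handwheel '{"deltas": [[0.2,0,0,0,0],[0.6,0,0,0,0],[1,0,0,0,0],[1,0,0,0,0],[1,0,0,-0.4,0],[1,0,0,-0.8,0],[1,0,0,-0.6,0],[1,0,0,0,0]]}'; python3 plan.py .6125 .352 .2 120.7
```

```text
clock: 19.92
tcp_pos: [0.5247, -0.211, 0.155]
orientation: [0.001, 0.495, 0.869, -0.0]
wrist_force: [-3.8, 3.0, 11.4]
finger_gap: 0.0468
grip_force: 53.3
clock: 20.92
tcp_pos: [0.5261, -0.2118, 0.2282]
orientation: [0.003, 0.495, 0.869, 0.0]
wrist_force: [0.2, -1.4, 0.0]
finger_gap: 0.0855
grip_force: 0.0
roll -0.0 then shift [11.02  9.05  0.71] | now [ 0.5261 -0.2118  0.2282] yaw 120.7 tilt 0.32 gap 0.0855 grip 0.0 F [ 0.2 -1.4  0. ] t 20.925 tip 0.0726
```

```bash
python3 -m handwheel '{"deltas": [[1,0.79,0.65,0.05,0],[1,0.79,0.65,0.05,0],[1,0.79,0.65,0.05,0],[1,0.79,0.65,0.05,0],[1,0.79,0.65,0.05,0],[1,0.79,0.65,0.05,0],[1,0.79,0.65,0.05,0],[1,0.79,0.65,0.05,0],[1,0.79,0.65,0.05,0],[1,0.79,0.65,0.05,0],[1,0.79,0.65,0.05,0],[1,0.79,0.65,0.05,0],[1,0.79,0.65,0.05,0],[1,0.75,0.6,0.06,0],[1,0,0,0,0],[1,0,0,0,0]]}' 40; python3 plan.py .6125 .352 .082 120.7;  python3 - <<'E'
from h import *
import m2
k=cam("top"); s=cam("side"); save("top3.png",np.hstack([k["img"][130:260,320:460],s["img"][120:250,210:350]]),2.8)
m2.mask=lambda i,n: i.max(-1)<32
print(*m2.sil(k,"c",(.525,-.211),.084,.05)); print(*m2.sil(s,"c",(.525,-.211),.084,.05))
print(k["img"][190:210:4,365])
E
```

```text
clock: 22.92
tcp_pos: [0.6107, 0.3524, 0.1959]
orientation: [-0.0, 0.495, 0.869, -0.001]
wrist_force: [0.5, -0.4, -0.2]
finger_gap: 0.0853
grip_force: 0.0
roll -0.0 then shift [-0.03  0.03  2.85] | now [0.6107 0.3524 0.1959] yaw 120.7 tilt 0.09 gap 0.0853 grip 0.0 F [ 0.5 -0.4 -0.2] t 22.925 tip 0.0726
cen [ 525.1 -212.4] rect [ 525.8 -213.1   74.5   46.7  -58.6] 708
cen [ 524.3 -212. ] rect [ 525.1 -214.1   87.2   48.   -60.8] 252
[[20 16 14]
 [13 13 11]
 [14 11 12]
 [15 14 13]
 [11 11 10]]
```

View pics/top3.png

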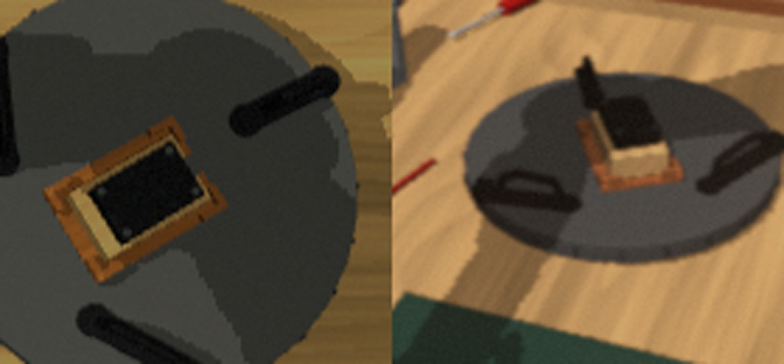

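The case lies centred on the offcut: crop (145,195) top, (632,120) side, measured centre about (525,-212). Now the rose.

```bash
python3 -m handwheel '{"deltas": [[1,-0.03,0.03,0.75,0],[1,0,0,0.75,0],[1,0,0,0.7,0],[1,0,0,0.4,0],[1,0,0,0.3,0],[1,0,0,0,0],[-1,0,0,0,0],[-1,0,0,0,0],[-1,0,0,0,0],[-1,0,0,0,0],[-1,0,0,0,0],[-1,0,0,0,0]]}' 40; python3 plan.py .525 -.2115 .22 120.7
```

```text
clock: 24.52
tcp_pos: [0.6136, 0.3527, 0.0822]
orientation: [0.001, 0.495, 0.869, 0.001]
wrist_force: [-1.2, -0.5, 4.4]
finger_gap: 0.0432
grip_force: 41.0
roll -0.0 then shift [-11.    -9.1   -3.44] | now [0.6136 0.3527 0.0822] yaw 120.7 tilt 0.14 gap 0.0432 grip 41.0 F [-1.2 -0.5  4.4] t 24.525 tip 0.0726
```

```bash
python3 -m handwheel '{"deltas": [[-1,0,0,-0.5,0],[-1,0,0,-0.8,0],[-1,0,0,-0.8,0],[-1,0,0,-0.8,0],[-1,0,0,-0.5,0],[-1,-0.78,-0.65,0,0],[-1,-0.78,-0.65,0,0],[-1,-0.78,-0.65,0,0],[-1,-0.78,-0.65,0,0],[-1,-0.78,-0.65,0,0],[-1,-0.78,-0.65,0,0],[-1,-0.78,-0.65,0,0],[-1,-0.78,-0.65,0,0],[-1,-0.78,-0.65,0,0],[-1,-0.78,-0.65,0,0],[-1,-0.78,-0.65,0,0],[-1,-0.78,-0.65,0,0],[-1,-0.78,-0.65,0,0],[-1,-0.8,-0.65,0,0]]}'; python3 -m handwheel '{"deltas": [[-1,0,0,0,0],[-1,0,0,0,0],[-1,0,0,0,0]]}'; python3 plan.py .525 -.2115 .173 120.7
```

```text
clock: 26.9
tcp_pos: [0.5226, -0.2109, 0.2166]
orientation: [-0.0, 0.495, 0.869, 0.0]
wrist_force: [0.5, -1.0, -0.7]
finger_gap: 0.0424
grip_force: 40.9
clock: 27.28
tcp_pos: [0.523, -0.2086, 0.2166]
orientation: [-0.0, 0.494, 0.869, 0.0]
wrist_force: [0.9, -0.5, -0.8]
finger_gap: 0.0428
grip_force: 40.9
roll 0.01 then shift [-0.09  0.01  1.09] | now [ 0.523  -0.2086  0.2166] yaw 120.8 tilt 0.04 gap 0.0428 grip 40.9 F [ 0.9 -0.5 -0.8] t 27.275 tip 0.0726
```

```bash
python3 -m handwheel '{"deltas": [[-1,-0.07,0.01,0.5,0],[-1,0,0,0.3,0],[-1,0,0,0.15,0],[-1,0,0,0.1,0],[-1,0,0,0,0],[-1,0,0,0,0]]}'; python3 plan.py .525 -.2115 .1712 120.7;python3 - <<'E'
from h import *
s=cam("side"); save("side4.png",s["img"][110:210,230:350],5)
E
```

```text
clock: 28.02
tcp_pos: [0.525, -0.2121, 0.1751]
orientation: [0.0, 0.495, 0.869, 0.0]
wrist_force: [-0.0, 0.8, -1.4]
finger_gap: 0.0429
grip_force: 40.9
roll -0.0 then shift [0.01 0.01 0.1 ] | now [ 0.525  -0.2121  0.1751] yaw 120.7 tilt 0.04 gap 0.0429 grip 40.9 F [-0.   0.8 -1.4] t 28.025 tip 0.0726
```

View pics/side4.png

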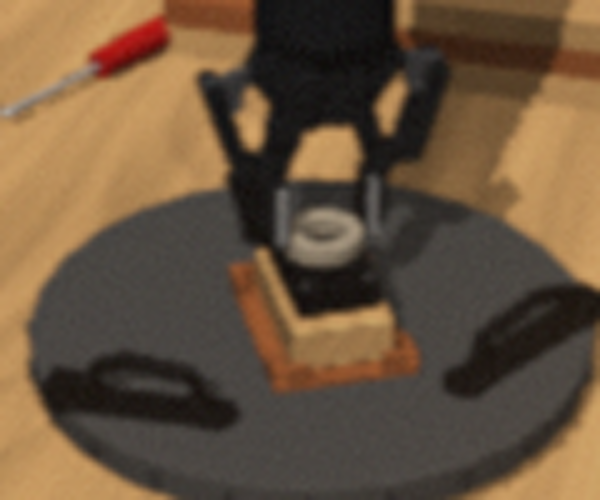

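The crop shows the rose at (325,235), held level and centred just above the case. Lowering and releasing.

```bash
python3 -m handwheel '{"deltas": [[-1,0,0,0.05,0],[-1,0,0,0.05,0],[-1,0,0,0.03,0],[-1,0,0,0,0]]}'; python3 -m handwheel '{"deltas": [[-0.1,0,0,0,0],[0.3,0,0,0,0],[0.7,0,0,0,0],[1,0,0,0,0],[1,0,0,0,0],[1,0,0,-0.4,0],[1,0,0,-0.8,0],[1,0,0,-0.4,0],[1,0,0,0,0]]}'; python3 plan.py .465 .228 .22 120.7
```

```text
clock: 28.58
tcp_pos: [0.5249, -0.212, 0.1712]
orientation: [0.001, 0.495, 0.869, -0.0]
wrist_force: [-3.7, 2.1, 10.8]
finger_gap: 0.043
grip_force: 42.0
clock: 29.7
tcp_pos: [0.5257, -0.2125, 0.2353]
orientation: [0.002, 0.495, 0.869, 0.0]
wrist_force: [0.9, -0.7, 0.2]
finger_gap: 0.0853
grip_force: 0.0
roll -0.0 then shift [10.24  4.32  0.38] | now [ 0.5257 -0.2125  0.2353] yaw 120.7 tilt 0.21 gap 0.0853 grip 0.0 F [ 0.9 -0.7  0.2] t 29.7 tip 0.0726
```

```bash
python3 -m handwheel '{"deltas": [[1,0.85,0.36,0.03,0],[1,0.85,0.36,0.03,0],[1,0.85,0.36,0.03,0],[1,0.85,0.36,0.03,0],[1,0.85,0.36,0.03,0],[1,0.85,0.36,0.03,0],[1,0.85,0.36,0.03,0],[1,0.85,0.36,0.03,0],[1,0.85,0.36,0.03,0],[1,0.85,0.36,0.03,0],[1,0.85,0.36,0.03,0],[1,0.85,0.36,0.03,0],[1,0,0,0,0],[1,0,0,0,0],[1,0,0,0,0]]}' 40; python3 plan.py .4655 .2275 .0885 120.7;  python3 - <<'E'
from h import *
import m2
k=cam("top"); s=cam("side"); save("top5.png",np.hstack([k["img"][150:230,340:440],s["img"][130:210,240:340]]),4)
m2.mask=lambda i,n: (i.min(-1)>55)&(i[...,0].astype(int)-i[...,2]<50)
for c in (k,s):print(*m2.sil(c,"c",(.525,-.212),.099,.035))
E
```

```text
clock: 31.58
tcp_pos: [0.4653, 0.2262, 0.2188]
orientation: [-0.0, 0.495, 0.869, -0.0]
wrist_force: [-0.4, 0.2, 0.0]
finger_gap: 0.0854
grip_force: 0.0
roll -0.01 then shift [0.03 0.02 3.26] | now [0.4653 0.2262 0.2188] yaw 120.6 tilt 0.03 gap 0.0854 grip 0.0 F [-0.4  0.2  0. ] t 31.575 tip 0.0726
cen [ 526.4 -214.4] rect [ 526.2 -213.8   44.    42.   -89.4] 262
cen [ 523.9 -215.7] rect [ 527.9 -216.3   61.8   54.6   66.1] 175
```

View pics/top5.png

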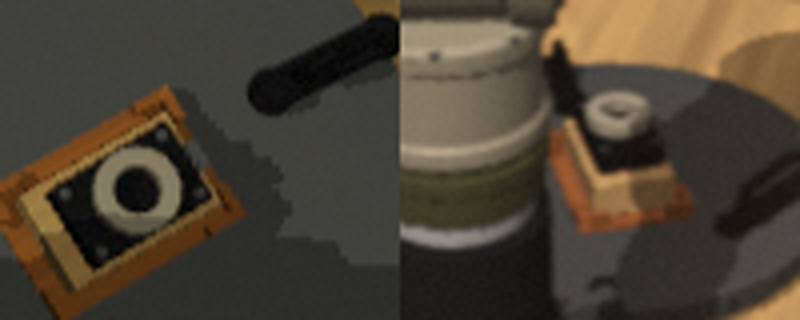

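The rose lies flat, centred between the case's screws: crop (137,191), which matches the screw centre (132,194) plus parallax. Grasping the knob, then refining the hole's position.

```bash
python3 -m handwheel '{"deltas": [[1,0.02,0.02,0.8,0],[1,0,0,0.8,0],[1,0,0,0.8,0],[1,0,0,0.5,0],[1,0,0,0.34,0],[1,0,0,0,0],[-1,0,0,0,0],[-1,0,0,0,0],[-1,0,0,0,0],[-1,0,0,0,0],[-1,0,0,0,0],[-1,0,0,0,0],[-1,0,0,0,0]]}' 40; python3 plan.py .525 -.2125 .24 120.7
python3 - <<'E'
from h import *
import m2
k=cam("top"); s=cam("side")
for t in (35,45,55):
  m2.mask=lambda i,n: (i.min(-1)>t)&(i[...,0].astype(int)-i[...,2]<45)
  for c in (k,s):print(t,*m2.sil(c,"c",(.525,-.212),.099,.032))
# hole: dark blob inside ring
for n,c,z in (("top",k,.105),("side",s,.105)):
  p=m2.sil; h,w=c["d"].shape; u,v=np.meshgrid(np.arange(w),np.arange(h)); W=ray(c,np.c_[u.ravel(),v.ravel()],z).reshape(h,w,3)
  m=(c["img"].max(-1)<45)&(np.hypot(W[...,0]-.526,W[...,1]+.213)<.016)
  print(n,"hole",W[m].mean(0).round(4),m.sum())
E
```

```text
clock: 33.3
tcp_pos: [0.466, 0.2284, 0.0903]
orientation: [0.0, 0.495, 0.869, 0.001]
wrist_force: [-1.0, -0.1, 5.3]
finger_gap: 0.0322
grip_force: 39.3
roll -0.0 then shift [-10.23  -4.36  -3.74] | now [0.466  0.2284 0.0903] yaw 120.7 tilt 0.08 gap 0.0322 grip 39.3 F [-1.  -0.1  5.3] t 33.3 tip 0.0726
35 cen [ 526.  -214.6] rect [ 526.4 -214.6   45.8   45.8  -37. ] 308
35 cen [ 523.8 -212.3] rect [ 523.1 -211.8   59.7   54.   -73.3] 189
45 cen [ 526.3 -214.3] rect [ 526.2 -213.8   44.1   42.   -89.4] 272
45 cen [ 523.8 -213.3] rect [ 521.7 -212.2   59.7   51.2  -73.3] 175
55 cen [ 526.4 -214.4] rect [ 526.2 -213.8   44.    42.   -89.4] 257
55 cen [ 524.4 -213.8] rect [ 521.7 -212.2   59.7   51.2  -73.3] 164
top hole [ 0.5247 -0.2131  0.105 ] 94
side hole [nan nan nan] 0<stdin>:11: RuntimeWarning: Mean of empty slice.
  ret = um.true_divide(
```

```bash
python3 -m handwheel '{"deltas": [[-1,0,0,-0.4,0],[-1,0,0,-0.8,0],[-1,0,0,-0.9,0],[-1,0,0,-0.9,0],[-1,0,0,-0.7,0],[-1,-0.85,-0.36,0,0],[-1,-0.85,-0.36,0,0],[-1,-0.85,-0.36,0,0],[-1,-0.85,-0.36,0,0],[-1,-0.85,-0.36,0,0],[-1,-0.85,-0.36,0,0],[-1,-0.85,-0.36,0,0],[-1,-0.85,-0.36,0,0],[-1,-0.85,-0.36,0,0],[-1,-0.85,-0.36,0,0],[-1,-0.85,-0.36,0,0],[-1,-0.85,-0.36,0,0],[-1,0,0,0,0],[-1,0,0,0,0],[-1,0,0,0,0]]}'; python3 plan.py .525 -.2135 .2 120.7
```

```text
clock: 35.9
tcp_pos: [0.5248, -0.2098, 0.2373]
orientation: [-0.0, 0.494, 0.869, 0.0]
wrist_force: [-0.1, -0.5, -0.6]
finger_gap: 0.0321
grip_force: 39.9
roll 0.0 then shift [-0.08 -0.04  0.93] | now [ 0.5248 -0.2098  0.2373] yaw 120.7 tilt 0.05 gap 0.0321 grip 39.9 F [-0.1 -0.5 -0.6] t 35.9 tip 0.0726
```

```bash
python3 -m handwheel '{"deltas": [[-1,-0.08,-0.04,0.5,0],[-1,0,0,0.3,0],[-1,0,0,0.2,0],[-1,0,0,0,0],[-1,0,0,0,0],[-1,0,0,0,0]]}'; python3 plan.py .525 -.2135 .179 120.7;python3 - <<'E'
from h import *
s=cam("side"); save("side6.png",s["img"][135:205,250:340],8)
E
```

```text
clock: 36.65
tcp_pos: [0.5256, -0.2146, 0.1981]
orientation: [0.001, 0.495, 0.869, 0.0]
wrist_force: [-0.7, 0.3, 0.3]
finger_gap: 0.0321
grip_force: 39.9
roll -0.0 then shift [0.03 0.   0.48] | now [ 0.5256 -0.2146  0.1981] yaw 120.7 tilt 0.06 gap 0.0321 grip 39.9 F [-0.7  0.3  0.3] t 36.65 tip 0.0726
```

View pics/side6.png

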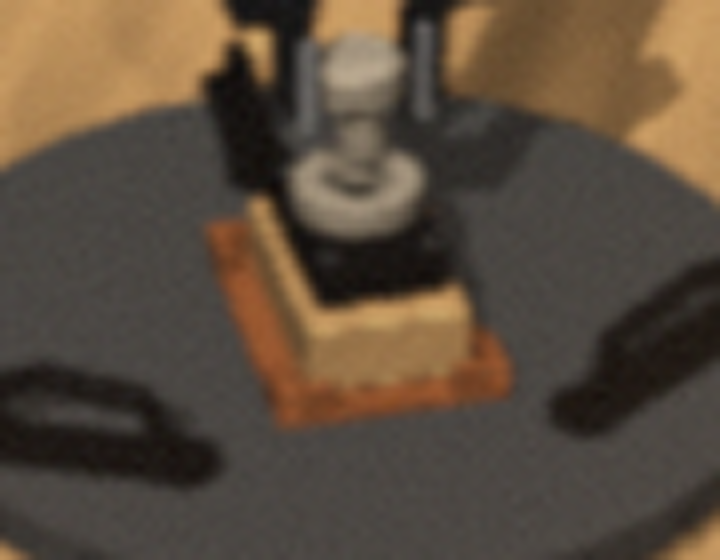

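The foot hangs over the hole: foot centre x≈362 and hole centre x≈356 in the crop, so about 1.5 mm off and within the 4 mm clearance. Small shift, then lower with a force check.

```bash
python3 -m handwheel '{"deltas": [[-1,0,0.03,0.1,0],[-1,0,0,0.1,0],[-1,0,0,0.05,0],[-1,0,0,0,0],[-1,0,0,0,0]]}'; python3 plan.py .525 -.2135 .179 120.7
```

```text
clock: 37.33
tcp_pos: [0.5264, -0.2139, 0.1875]
orientation: [0.0, 0.495, 0.869, 0.0]
wrist_force: [0.0, 0.0, -1.1]
finger_gap: 0.032
grip_force: 39.9
roll -0.0 then shift [ 0.03 -0.03  0.21] | now [ 0.5264 -0.2139  0.1875] yaw 120.7 tilt 0.01 gap 0.032 grip 39.9 F [ 0.   0.  -1.1] t 37.325 tip 0.0726
```

```bash
python3 -m handwheel '{"deltas": [[-1,0,0,0.08,0],[-1,0,0,0.06,0],[-1,0,0,0.04,0],[-1,0,0,0,0],[-1,0,0,0,0]]}'; python3 plan.py .525 -.2135 .179 120.7;python3 - <<'E'
from h import *
s=cam("side"); save("side7.png",s["img"][135:205,250:340],8)
E
```

```text
clock: 37.95
tcp_pos: [0.5264, -0.2138, 0.1803]
orientation: [0.0, 0.495, 0.869, 0.0]
wrist_force: [0.3, -0.4, -0.9]
finger_gap: 0.032
grip_force: 39.9
roll -0.0 then shift [ 0.02 -0.03  0.03] | now [ 0.5264 -0.2138  0.1803] yaw 120.7 tilt 0.0 gap 0.032 grip 39.9 F [ 0.3 -0.4 -0.9] t 37.95 tip 0.0726
```

View pics/side7.png

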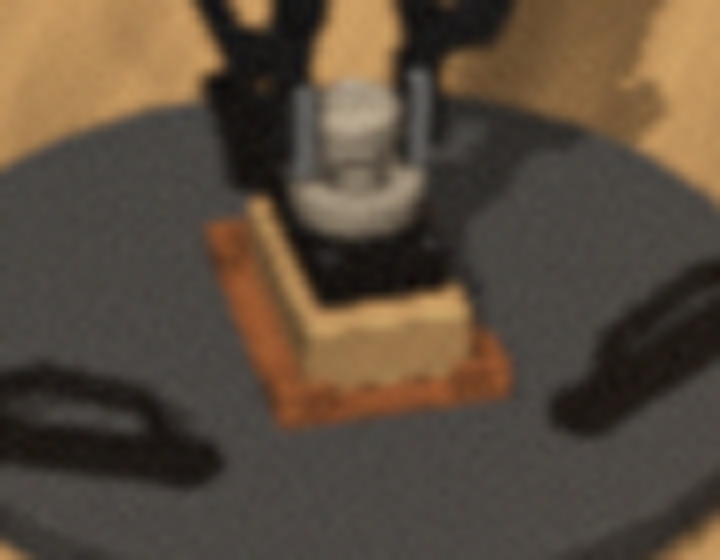

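The knob's foot is inside the ring at (358,180), with no force and the rose undisturbed. Lowering the last millimetre or two to contact, then letting go.

```bash
python3 -m handwheel '{"deltas": [[-1,0,0,0.03,0],[-1,0,0,0.02,0],[-1,0,0,0,0],[-1,0,0,0,0]]}'; python3 plan.py .525 -.2135 .179 120.7
```

```text
clock: 38.5
tcp_pos: [0.5266, -0.2141, 0.1793]
orientation: [0.001, 0.495, 0.869, -0.0]
wrist_force: [-0.3, 0.4, 5.5]
finger_gap: 0.0322
grip_force: 40.4
roll -0.0 then shift [ 0.03 -0.03  0.01] | now [ 0.5266 -0.2141  0.1793] yaw 120.7 tilt 0.09 gap 0.0322 grip 40.4 F [-0.3  0.4  5.5] t 38.5 tip 0.0726
```

Contact at the expected height. Opening, then straight up and away.

```bash
python3 -m handwheel '{"deltas": [[-0.2,0,0,0,0],[0.1,0,0,0,0],[0.5,0,0,0,0],[1,0,0,0,0],[1,0,0,0,0],[1,0,0,-0.3,0],[1,0,0,-0.6,0],[1,0,0,-0.8,0],[1,0,0,-0.8,0],[1,0.8,0.4,0,0],[1,0.8,0.4,0,0],[1,0.8,0.4,0,0],[1,0.8,0.4,0,0],[1,0.8,0.4,0,0],[1,0.8,0.4,0,0],[1,0.8,0.4,0,0],[1,0.8,0.4,0,0],[1,0,0,0,0]]}'; python3 - <<'E'
from h import *
k=cam("top"); s=cam("side"); save("top8.png",np.hstack([k["img"][140:240,330:430],s["img"][120:220,240:340]]),4)
E
```

```text
clock: 40.75
tcp_pos: [0.5056, 0.0736, 0.2793]
orientation: [0.0, 0.493, 0.87, 0.0]
wrist_force: [0.6, -0.1, -0.6]
finger_gap: 0.0857
grip_force: 0.0
```

View pics/top8.png

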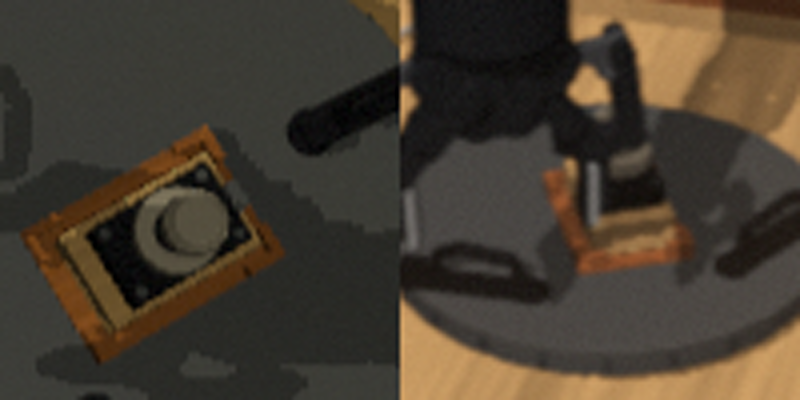

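The top crop shows the knob's head at (194,222) over the rose at (178,232). That offset is the parallax of an upright knob in the hole plus about 2 mm of play. The stack is square on the offcut in the cradle, and the gripper is clear.

```bash
python3 -c "
from workcell import hand_in; print(hand_in())"
```

```text
the job is handed in; nothing more can be done
None
```

The door sample is built and handed in at about 41 s: offcut in the cradle, case on the offcut, rose on the case and the knob upright in the rose's hole. The gripper is clear of it and I left the latches, catch and solid disc alone; the hand-in returned no verdict.

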